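# Make up two gel-practical kits

### The arm

A 6-joint arm with a two-finger parallel gripper is mounted at the origin on the work surface. World frame = base frame: x ahead of the robot, y to its left, z up, the work surface at z = 0. Lengths are in m, angles in rad, forces in N, time in s.
With the tool pointing down it reaches from about 0.35 to 0.975 m from the base axis. Payload 4.9 kg.
Tool frame: the origin (TCP) lies on the centre line of the jaws, within the pads' length; the fingertips stand 8 mm ahead of it and the grasp point (between the pads) lies 11 mm behind it; z points along the fingers, y is the direction in which the jaws open and shut (so a half turn about z gives the same grasp; the last joint's range is limited). The gripper opens to 85 mm and grips with 20 to 120 N. Pads are 22 mm wide; open, the fingers measure 114 mm over their backs; the gripper's body (76 mm by 85 mm) begins 54 mm behind the grasp point. The pads swing forward as they close: fully open they stand 13 mm farther back than shut.
Start: joints at [1.108, 0.053, 1.613, -0, 1.476, -0.119], TCP at [0.211, 0.588, 0.239] pointing down, gripper open.
Joint ranges: [-3.01, 3.01], [-1.01, 2.22], [0.06, 2.58], [-1.02, 4.17], [0.09, 2.62], [-3.14, 3.14]. Speed limits (rad/s): [2.57, 2.57, 3.14, 3.14, 3.14, 3.14].

### API

Orientations are given as a rotation vector (axis times angle).
In Python, from station import get_obs, get_image, calibration, finish_job gives the robot as it stands. The module is installed in compiled form; this text tells all that it offers.
- The arm moves only by the shell command python3 -m jog 'ROWS' [FORCE]. ROWS is JSON, a list of rows, each a list of 7 numbers: the shift along the tool's x, y, z in cm, then the turn, a rotation vector about the tool's x, y, z in rad, then the closure in counts, from 0 (fully open) to 255 (shut). In form: [[dx, dy, dz, ax, ay, az, jaw], ...]. A call has 1 to 8 rows; each row is the pose to reach, as a shift and turn from the pose measured when the call began, along the tool's axes at that moment; what a row does not reach only later rows make up. A row lasts 1/12 s, in which the tool goes at most 41.7 mm and 7.16 degrees, less where a joint would pass 70% of its speed; a pose out of reach is approached as far as the arm can. A call with a gripper value outside its range is refused whole. The fingers move at their own pace and stop on an object; FORCE is the grip in N (left out, the last holds). Time passes only in rows, so rows that repeat a pose let the fingers close. It gives the time, the measured TCP pose, the force and the opening at its end, in the units of the state.
- get_obs(): the state, without advancing time (a new reading comes with each control period).
- get_image(name): name is "side" or "top" or "wrist"; returns the picture (384x512x3 uint8, red, green, blue); there is no depth.
- calibration(name): a dict with "vfov" (degrees; the focal length in pixels is half the picture's height over the tangent of half this angle, whatever the lens; pixels are square), "cx", "cy" (the principal point, pixels), "dist_coeffs" ([k1, k2, p1, p2, k3] as OpenCV has them; the pictures are not rectified), "R" (3x3) and "t" (3): a world point X has camera coordinates R X + t. Camera axes: x right, y down, z forward; pixel columns grow to the right and rows downward; lengths in m; the calibration is good to about 2 mm. A picture is of the moment at which its call begins: read the wrist's pose just before it. calibration takes no time and is no camera call; for the wrist camera it gives the pose at the moment of the call.
- finish_job(): hands the job in, once; it reports no verdict.
The state is a dict: "t": time; "q": joint angles; "dq": joint speeds; "effort": joint torques, N m; "tool_pos": TCP position; "tool_rot": TCP orientation; "contact_force": force on the tool from outside, world axes, zero at the start; "wrist_torque": the same for the moment, N m; "opening": finger opening in m.
Only numpy, scipy, OpenCV 4.12 (cv2) and the standard library are available. Lean on these libraries where they do the work, as an engineer would, in place of code of your own. Each camera call takes 0.05 s, during which the arm holds its last target. There are 200 camera calls.

### The job

Make up the two kits for the gel practical. The long tray gets the black gel comb in its rectangular pocket and the widest of the three amber bottles in its round pocket; the broad tray gets the white tube rack in its rectangular pocket and the slimmest bottle in its round pocket. Stand each thing upright and flat on the floor of its pocket, comb and rack lengthwise (either way round), and leave the middle-sized bottle standing where it is.

Things in the scene. Friction and masses are not known exactly. Their poses are not given: they have to be found in the camera images.
- comb_grip (a point): Black two-sided gel comb, loose: a flat toothed plate 80 mm long, 40 mm wide and 4 mm thick, with a grip bar standing along its middle, 80 mm long, 12 mm thick, its top 40 mm above the underside. The point is on the middle of the bar, 28 mm above the underside. y runs along the bar, x across it (pinch the bar along x), z up. About 50 g. It starts on the bench.
- rack_mid (a point): White rack of small capped tubes, loose, one solid piece: 96 mm long, 44 mm wide, 50 mm high, the tube caps 4 mm higher. The point is at its centre, 28 mm above the underside. y runs along its length, x across its width (grip it along x), z up. About 160 g. It starts on the bench.
- wide_bottle_mid (a point): The widest amber bottle with a white cap, upright and round, 58 mm across and 60 mm high (cap 15 mm high, slightly narrower). The point is on its axis, half-way up, 30 mm above its underside; its z axis points up. Loose, about 200 g, starts on the bench.
- middle_bottle_mid (a point): The middle-sized amber bottle with a white cap, upright and round, 42 mm across and 60 mm high (cap 15 mm high, slightly narrower). The point is on its axis, half-way up, 30 mm above its underside; its z axis points up. Loose, about 110 g; it stays where it stands.
- slim_bottle_mid (a point): The slimmest amber bottle with a white cap, upright and round, 28 mm across and 60 mm high (cap 15 mm high, slightly narrower). The point is on its axis, half-way up, 30 mm above its underside; its z axis points up. Loose, about 60 g, starts on the bench.
- long_tray: The long tray, fixed to the bench: a grey slab 230 mm long (its y) by 110 mm (its x), 10 mm thick, with two pockets sunk 7 mm, so that their white floors are 3 mm above the bench. Origin at the centre of its underside, z up. Rectangular pocket for the comb: centre at x 0, y -48 mm, 106 mm along y by 70 mm along x. Round pocket for the bottle: centre at x 0, y +62 mm, 84 mm across.
- broad_tray: The broad, nearly square tray, fixed to the bench: a grey slab 150 mm (its y) by 170 mm (its x), 10 mm thick, with two pockets sunk 7 mm, so that their white floors are 3 mm above the bench. Origin at the centre of its underside, z up. Rectangular pocket for the rack: centre at x +37 mm, y 0, 122 mm along y by 70 mm along x. Round pocket for the bottle: centre at x -40 mm, y 0, 56 mm across.

How it is judged:
By the outcome, as a careful person would: the job done as asked, in the order asked, and still so for the second after the job is handed in, with the robot touching nothing.
It also fails if it takes over 112 s, if anything falls off the work surface, if the arm or the gripper's body presses on something with over 40 N, if the wrist force passes 120 N, or if a joint passes its speed limit or range.

## Working session

There is one attempt and no reset: what is moved stays moved. The work goes in short steps, Python scripts to look and compute and a shell command to move; the robot and the scene stay as the last step left them, time stands still between calls to the robot, and variables do not carry over. Pictures are saved under pics/ and viewed, about 12 in all and at most 16, crops included, and the job is handed in when it is done.

```bash
mkdir -p pics
cat > h.py <<'E'
import numpy as np, cv2
from station import *
from scipy.spatial.transform import Rotation as Ro
def K(c,h=384):
    f=h/2/np.tan(np.radians(c["vfov"])/2); return np.array([[f,0,c["cx"]],[0,f,c["cy"]],[0,0,1]])
def snap(n,f,crop=None,s=1):
    c=calibration(n); im=get_image(n); cv2.imwrite("pics/raw_"+f,im[:,:,::-1])
    o=im[:,:,::-1]
    if crop: o=o[crop[1]:crop[3],crop[0]:crop[2]]
    cv2.imwrite("pics/"+f,cv2.resize(o,None,fx=s,fy=s,interpolation=cv2.INTER_CUBIC)); return c,im
def px2w(c,uv,z):
    p=cv2.undistortPoints(np.array(uv,float).reshape(-1,1,2),K(c),np.array(c["dist_coeffs"]))[:,0]
    R=np.array(c["R"]);t=np.array(c["t"]); C=-R.T@t
    d=np.c_[p,np.ones(len(p))]@R
    z=np.broadcast_to(z,len(p))
    return C+d*((z-C[2])/d[:,2])[:,None]
def w2px(c,X):
    return cv2.projectPoints(np.array(X,float).reshape(-1,3),cv2.Rodrigues(np.array(c["R"]))[0],np.array(c["t"]),K(c),np.array(c["dist_coeffs"]))[0][:,0]
def rel(target,yaw=None):
    """rows shift (cm) & turn to reach target TCP with tool down; yaw = direction of jaw axis (tool y) in world"""
    o=get_obs(); R=Ro.from_rotvec(o["tool_rot"]); d=R.inv().apply(np.array(target)-o["tool_pos"])*100
    if yaw is None: return d
    best=None
    for k in (0,np.pi):
        y=np.array([np.cos(yaw+k),np.sin(yaw+k),0]);z=np.array([0,0,-1.]);x=np.cross(y,z)
        r=(R.inv()*Ro.from_matrix(np.c_[x,y,z])).as_rotvec()
        if best is None or np.linalg.norm(r)<np.linalg.norm(best): best=r
    return d,best
E
python3 - <<'E'
from h import *
import pickle
o=get_obs();print(o)
C={}
for n in("top","side","wrist"):
    c,im=snap(n,n+"0.png",s=1.5); C[n]=c
    print(n,c)
pickle.dump(C,open("cal0.pkl","wb"))
E
```

```text
{'t': 0.0, 'q': array([ 1.10801266e+00,  5.33561009e-02,  1.61428614e+00, -1.25233935e-05,
        1.47599623e+00, -1.19005377e-01]), 'dq': array([-4.56822554e-04, -1.20135776e-03,  1.02549043e-03,  3.53417895e-04,
        6.62014378e-05, -1.11561865e-03]), 'effort': array([ 1.32276517e-03, -3.93674719e+01, -3.70180893e+01,  3.58152317e-05,
        6.83415463e-03,  2.20759091e-06]), 'tool_pos': array([0.21038915, 0.58788461, 0.23806816]), 'tool_rot': array([-5.37250006e-01, -3.09472874e+00,  3.08360172e-03]), 'contact_force': array([-0.11252479, -0.77625279, -0.30422315]), 'wrist_torque': array([-0.02261866, -0.04518552,  0.02734282]), 'opening': 0.08549280374564416}
top {'vfov': 43.9297395219574, 'cx': 257.8956100518461, 'cy': 189.81089220787885, 'dist_coeffs': array([-0.03535439,  0.        ,  0.        ,  0.        ,  0.        ]), 'R': array([[ 0.00899971, -0.99984404,  0.01519522],
       [-0.99633611, -0.01025851, -0.08490659],
       [ 0.08504923, -0.01437541, -0.99627304]]), 't': array([-0.01907539,  0.49599159,  1.41772267])}
side {'vfov': 53.539445687572965, 'cx': 247.70708651563044, 'cy': 190.0202261982283, 'dist_coeffs': array([-0.09202003,  0.        ,  0.        ,  0.        ,  0.        ]), 'R': array([[ 0.71277616, -0.70122051,  0.01548981],
       [-0.49931455, -0.52280503, -0.69091235],
       [ 0.49258007,  0.48473157, -0.72277257]]), 't': array([-0.35230314,  0.2818026 ,  0.86094258])}
wrist {'vfov': 63.98273909287085, 'cx': 255.10288849205483, 'cy': 199.88347476769243, 'dist_coeffs': array([0.01181717, 0.        , 0.        , 0.        , 0.        ]), 'R': array([[ 0.33823617,  0.94105952, -0.00180744],
       [ 0.89929189, -0.32265697,  0.29523987],
       [ 0.27725511, -0.10148622, -0.95542145]]), 't': array([-0.62412257, -0.03716218,  0.38114276])}
```

View pics/top0.png

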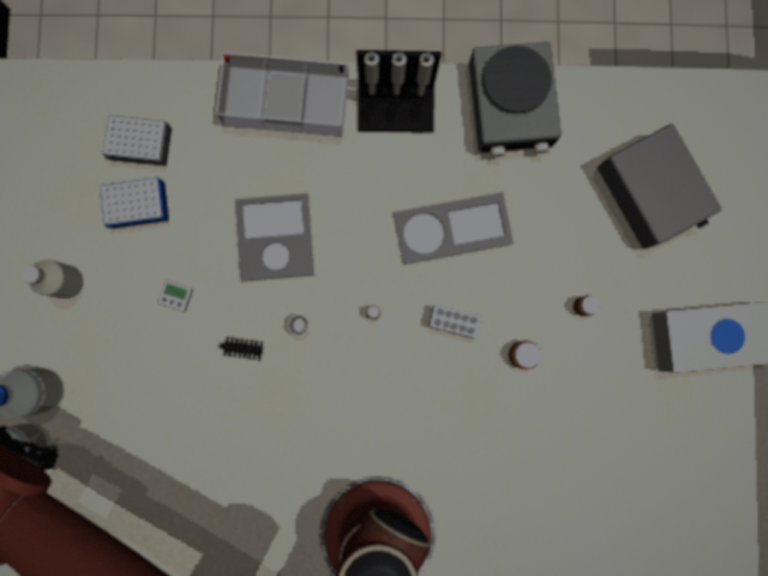

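View pics/side0.png

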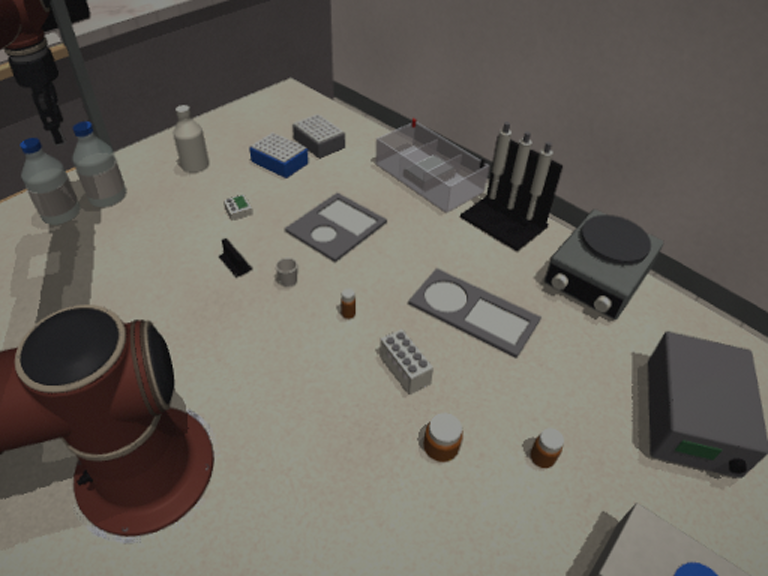

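Top view (768-scale pixels): comb (242,348), slim bottle (372,312), rack (453,321), wide bottle (525,354), middle bottle (587,305), broad tray (274,238), long tray (452,228). The object at (298,324) is a beaker and isn't part of the task.

```bash
cat > m.py <<'E'
from h import *
import pickle
C=pickle.load(open("cal0.pkl","rb")); c=C["top"]
im=cv2.imread("pics/raw_top0.png")
def ortho(z,x0,y0,n,s=1000):  # row->x, col->y, 1mm
    g=np.stack(np.meshgrid(x0+np.arange(n)/s,y0+np.arange(n)/s,indexing="ij"),-1)
    X=np.c_[g.reshape(-1,2),np.full(n*n,z)]
    p=w2px(c,X).reshape(n,n,2).astype(np.float32)
    return cv2.remap(im,p[...,0],p[...,1],cv2.INTER_LINEAR)
def comp(mask,x0,y0,near):
    n,l,st,ce=cv2.connectedComponentsWithStats(mask.astype(np.uint8))
    i=min((k for k in range(1,n) if st[k,4]>80),key=lambda k:np.hypot(*(ce[k]-near)))
    p=np.argwhere(l==i).astype(np.float32)
    (a,b),(w,h),an=cv2.minAreaRect(p)
    ang=an if w>h else an+90
    m=p.mean(0)
    return [x0+a/1000,y0+b/1000],sorted([w,h]),ang%180,[x0+m[0]/1000,y0+m[1]/1000],len(p)
px={k:np.array(v)/1.5 for k,v in dict(comb=(242,348),slim=(372,312),rack=(453,321),wide=(525,354),mid=(587,305),long=(452,228),broad=(274,238),beaker=(298,324)).items()}
H=dict(comb=.04,slim=.06,rack=.054,wide=.06,mid=.06,long=.01,broad=.01,beaker=.04)
tiles=[]
for k in px:
    w=px2w(c,[px[k]],H[k])[0]; n=300 if k in("long","broad") else 140
    x0,y0=w[0]-n/2000,w[1]-n/2000
    o=ortho(H[k],x0,y0,n); g=cv2.cvtColor(o,cv2.COLOR_BGR2GRAY).astype(int)
    sat=np.ptp(o.astype(int),axis=2)
    if k in("long","broad"): m=(g<135)
    elif k=="comb": m=g<70
    elif k=="rack": m=(sat<18)&(g>120)
    else: m=(sat<14)&(g>130)
    try: print(k,w[:2].round(4),comp(m,x0,y0,(n/2,n/2)))
    except Exception as e: print(k,w,e)
    vis=np.hstack([o,np.repeat(m[...,None]*255,3,2).astype(np.uint8)])
    tiles.append(cv2.resize(vis,(400,200))[::-1,:][:, :])
tiles.append(tiles[0]*0) if len(tiles)%2 else None
cv2.imwrite("pics/tiles.png",cv2.resize(np.vstack([np.hstack(tiles[i:i+2]) for i in range(0,len(tiles),2)]),(800,600) if 0 else (600,600)))
E
python3 m.py
```

```text
comb [0.3664 0.2704] ([np.float64(0.36702019296671246), np.float64(0.2736856865989948)], [32.86920166015625, 84.09555053710938], 82.87498474121094, [np.float64(0.3669015021183619), np.float64(0.2713667688476825)], 2221)
slim [0.439  0.0148] ([np.float64(0.4385477385465056), np.float64(0.014290747678279744)], [139.0, 139.0], 0.0, [np.float64(0.43852862709201873), np.float64(0.013866138374805312)], 18158)
rack [ 0.4232 -0.1444] ([np.float64(0.4226732851098118), np.float64(-0.14490796572705356)], [139.0, 139.0], 0.0, [np.float64(0.42317341206770515), np.float64(-0.14787270147343723)], 15669)
wide [ 0.3598 -0.2849] ([np.float64(0.3592926301083823), np.float64(-0.2853577524533705)], [139.0, 139.0], 0.0, [np.float64(0.359206835957553), np.float64(-0.28881344420818844)], 16610)
mid [ 0.4568 -0.4084] ([np.float64(0.4563047161275023), np.float64(-0.4088938126390402)], [139.0, 139.0], 0.0, [np.float64(0.4564915983253592), np.float64(-0.41144125626735134)], 17345)
long [ 0.6151 -0.1469] ([np.float64(0.6557806113457294), np.float64(-0.16570607242673172)], [206.9560089111328, 297.8102111816406], 100.61965560913086, [np.float64(0.6392084570622059), np.float64(-0.1643891505965544)], 26520)
broad [0.5904 0.2166] ([np.float64(0.6098611480894166), np.float64(0.24706580089538643)], [237.0, 259.0], 0.0, [np.float64(0.6161865949335176), np.float64(0.24420540451019357)], 35639)
beaker [0.4148 0.1609] ([np.float64(0.4132995318951925), np.float64(0.16043588044648915)], [13.0, 17.0], 0.0, [np.float64(0.4133148400965055), np.float64(0.1601297577262476)], 196)
```

View pics/tiles.png

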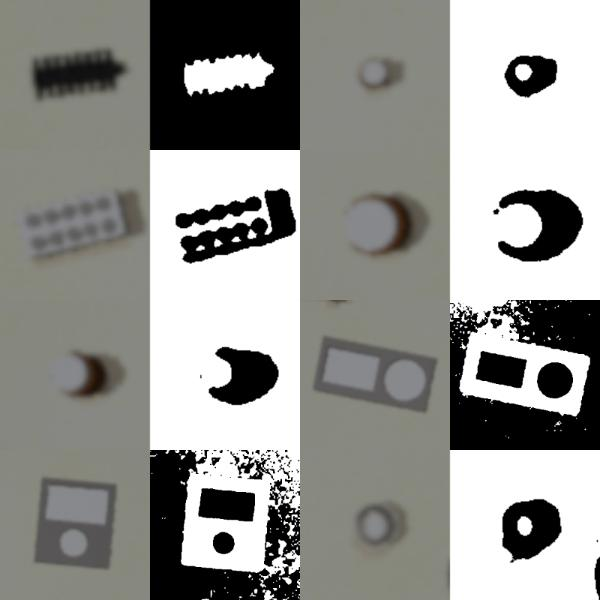

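```bash
python3 - <<'E'
s=open("m.py").read()
i=s.index("    if k in(\"long\",\"broad\"): m="); j=s.index("    try:")
s=s[:i]+'''    br=cv2.GaussianBlur(o,(5,5),0).astype(int); br=br[...,0]-br[...,2]
    ref=np.median(br); gr=np.median(g) if n<200 else np.percentile(g,60)
    if n>200: print("bg",ref,gr,np.percentile(g,[5,20,50,80,95])); m=(g<117)
    elif k=="comb": m=g<70
    elif k=="rack": m=(g>gr+3)|((br>ref+5)&(g>85))
    else: m=(g>gr+10)
    m=cv2.morphologyEx(m.astype(np.uint8),cv2.MORPH_OPEN,np.ones((5,5)))>0
'''+s[j:]
open("m.py","w").write(s)
E
python3 m.py
```

```text
comb [0.3664 0.2704] ([np.float64(0.36733216653848977), np.float64(0.27320349360583074)], [32.056819915771484, 83.24535369873047], 82.64761352539062, [np.float64(0.3669310511210093), np.float64(0.271369033824184)], 2163)
slim [0.43904774 0.01479075 0.06      ] min() iterable argument is empty
rack [ 0.4232 -0.1444] ([np.float64(0.42423673878412815), np.float64(-0.14810717684765903)], [44.81843948364258, 96.79275512695312], 76.23921203613281, [np.float64(0.4243133881519375), np.float64(-0.14793249238272754)], 4097)
wide [ 0.35979263 -0.28485775  0.06      ] min() iterable argument is empty
mid [ 0.45680472 -0.40839381  0.06      ] min() iterable argument is empty
bg -7.0 135.0 [ 90. 128. 135. 136. 137.]
long [ 0.6151 -0.1469] ([np.float64(0.6154132865166279), np.float64(-0.14720894107907545)], [113.8875961303711, 235.03067016601562], 101.22889137268066, [np.float64(0.6153684319948765), np.float64(-0.1463118664988829)], 14507)
bg -7.0 135.0 [ 85. 124. 135. 136. 137.]
broad [0.5904 0.2166] ([np.float64(0.5929428741636353), np.float64(0.21767859386413643)], [154.64805603027344, 173.81690979003906], 5.26239538192749, [np.float64(0.580771169036873), np.float64(0.21651049374549936)], 16487)
beaker [0.41479953 0.16093588 0.04      ] min() iterable argument is empty
```

View pics/tiles.png

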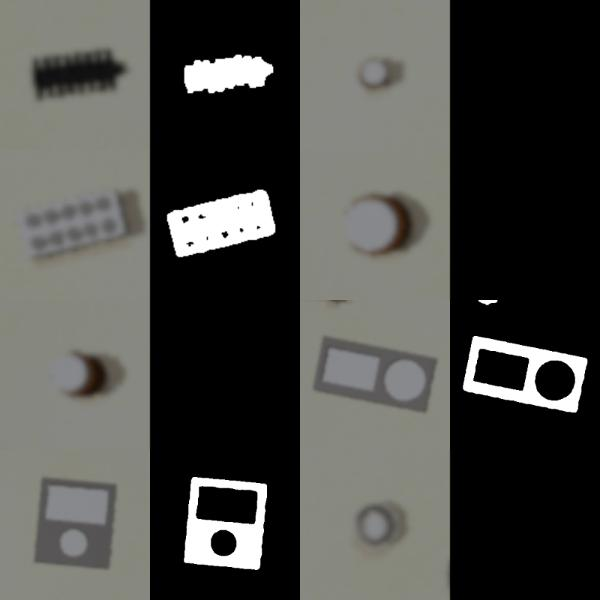

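```bash
sed -i 's/    else: m=(g>gr+10)/    else: m=(br>ref+4)\&(g>gr-8)/' m.py; python3 m.py | grep -v bg
python3 - <<'E'
from h import *
import pickle
C=pickle.load(open("cal0.pkl","rb"))
for c in ("top","side"): print(c, (-np.array(C[c]["R"]).T@C[c]["t"]).round(3))
c=C["side"]
# side cap-centre pixels (read from 768 view)
for k,p in dict(slim=(348.5,296),wide=(445,430),mid=(551,440)).items(): print(k,px2w(c,[np.array(p)/1.5],.06)[0].round(4))
print('rack/comb px',w2px(c,[[.4242,-.1481,.052],[.367,.275,.04]])*1.5)
print(px2w(c,np.array([[389,250],[316,196],[334,232]])*1.0,.01)[:0])
print("tray corners px side",w2px(c,[[.6154,-.1472,.01],[.5929,.2177,.01]])*1.5)
E
```

```text
comb [0.3664 0.2704] ([np.float64(0.36733216653848977), np.float64(0.27320349360583074)], [32.056819915771484, 83.24535369873047], 82.64761352539062, [np.float64(0.3669310511210093), np.float64(0.271369033824184)], 2163)
slim [0.439  0.0148] ([np.float64(0.4410477385465056), np.float64(0.013290747678279743)], [15.0, 16.0], 0.0, [np.float64(0.4412864744011313), np.float64(0.012862820839881758)], 222)
rack [ 0.4232 -0.1444] ([np.float64(0.42423673878412815), np.float64(-0.14810717684765903)], [44.81843948364258, 96.79275512695312], 76.23921203613281, [np.float64(0.4243133881519375), np.float64(-0.14793249238272754)], 4097)
wide [ 0.3598 -0.2849] ([np.float64(0.3587926301083823), np.float64(-0.2918577524533705)], [42.0, 44.0], 90.0, [np.float64(0.35900445583679874), np.float64(-0.29199940187840023)], 1539)
mid [ 0.4568 -0.4084] ([np.float64(0.4593047161275023), np.float64(-0.4168938126390402)], [31.0, 31.0], 0.0, [np.float64(0.4585169120007628), np.float64(-0.4177011297767584)], 820)
long [ 0.6151 -0.1469] ([np.float64(0.6154132865166279), np.float64(-0.14720894107907545)], [113.8875961303711, 235.03067016601562], 101.22889137268066, [np.float64(0.6153684319948765), np.float64(-0.1463118664988829)], 14507)
broad [0.5904 0.2166] ([np.float64(0.5929428741636353), np.float64(0.21767859386413643)], [154.64805603027344, 173.81690979003906], 5.26239538192749, [np.float64(0.580771169036873), np.float64(0.21651049374549936)], 16487)
beaker [0.4148 0.1609] ([np.float64(0.4137995318951925), np.float64(0.16043588044648915)], [13.0, 18.0], 0.0, [np.float64(0.4135386629882177), np.float64(0.16029240390067845)], 230)
top [0.374 0.006 1.455]
side [-0.032 -0.517  0.822]
slim [0.4378 0.0036 0.06  ]
wide [ 0.3561 -0.2961  0.06  ]
mid [ 0.4566 -0.4194  0.06  ]
rack/comb px [[404.02947207 351.19518347]
 [231.47197756 248.95792764]]
[]
tray corners px side [[471.04048785 308.40256939]
 [334.11300803 223.54403578]]
```

View pics/tiles.png

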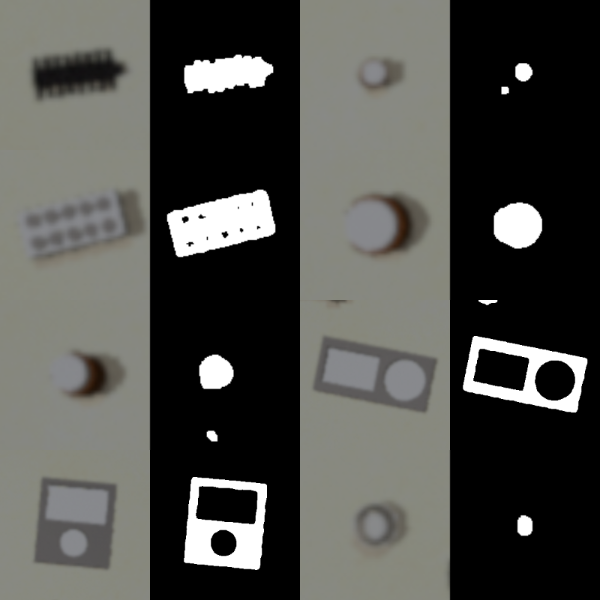

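```bash
cat > r.py <<'E'
import sys; from h import *
a=list(map(float,sys.argv[1:])); d,r=rel(a[:3],np.radians(a[3])); print("t",round(float(get_obs()["t"]),2),d.round(2),r.round(3))
E
python3 r.py .367 .275 .13 -7.35
```

```text
t 0.15 [-25.29 -24.18  10.87] [-1.000e-03  1.000e-03  1.355e+00]
```

```bash
python3 -m jog '[[-25.3,-24.2,10.8,0,0,1.355,0],[-25.3,-24.2,10.8,0,0,1.355,0],[-25.3,-24.2,10.8,0,0,1.355,0],[-25.3,-24.2,10.8,0,0,1.355,0],[-25.3,-24.2,10.8,0,0,1.355,0],[-25.3,-24.2,10.8,0,0,1.355,0],[-25.3,-24.2,10.8,0,0,1.355,0],[-25.3,-24.2,10.8,0,0,1.355,0]]' 30; python3 r.py .367 .275 .13 -7.35
```

```text
t: 0.82
tool_pos: [0.3529, 0.3016, 0.1399]
tool_rot: [1.962, 2.453, -0.002]
contact_force: [0.5, -0.1, 0.3]
opening: 0.0856
t 0.82 [-2.91  0.79  0.99] [-0.     0.001  0.35 ]
```

```bash
python3 -m jog '[[-2.9,0.8,1,0,0,0.35,0],[-2.9,0.8,1,0,0,0.35,0],[-2.9,0.8,1,0,0,0.35,0],[-2.9,0.8,1,0,0,0.35,0],[-2.9,0.8,1,0,0,0.35,0]]'; python3 r.py .367 .275 .02 -7.35
python3 - <<'E'
from h import *
c,im=snap("wrist","w1.png",s=1)
print(w2px(c,[[.367,.275,.04]]),w2px(c,[[.367-.04*.128,.275-.04*.992,.04],[.367+.04*.128,.275+.04*.992,.04]]))
E
```

```text
t: 1.23
tool_pos: [0.367, 0.2749, 0.1298]
tool_rot: [2.357, 2.076, -0.002]
contact_force: [-0.1, 0.4, -0.5]
opening: 0.0852
t 1.23 [ 0.02  0.   10.98] [-0.     0.001  0.002]
[[256.1808825  207.12930583]] [[256.08526746 253.82702182]
 [256.2872173  155.53450296]]
```

View pics/w1.png

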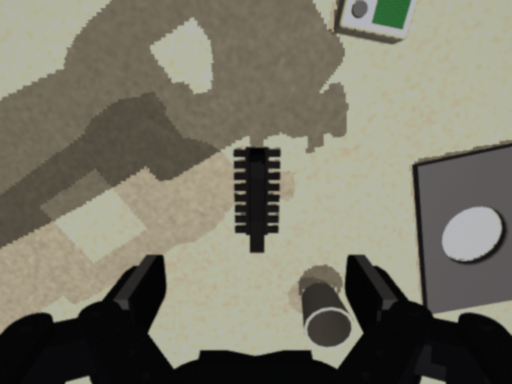

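The comb bar spans (257,148)–(257,251) in the wrist view, within about 4 mm of the prediction. The beaker at (325,310) is well clear of the descent.

```bash
python3 r.py .367 .278 .02 -7.35; python3 -m jog '[[-0.3,0,4,0,0,0,0],[-0.3,0,8,0,0,0,0],[-0.3,0,10.4,0,0,0,0],[-0.3,0,11,0,0,0,0],[-0.3,0,11,0,0,0,0]]'; python3 -m jog '[[0,0,0,0,0,0,255],[0,0,0,0,0,0,255],[0,0,0,0,0,0,255],[0,0,0,0,0,0,255],[0,0,0,0,0,0,255],[0,0,0,0,0,0,255],[0,0,0,0,0,0,255],[0,0,0,0,0,0,255]]' 40
```

```text
t 1.28 [ 0.29 -0.03 10.99] [-0.     0.001  0.002]
t: 1.7
tool_pos: [0.3647, 0.2716, 0.0179]
tool_rot: [-2.354, -2.08, 0.009]
contact_force: [-0.2, -0.3, 0.2]
opening: 0.0853
t: 2.37
tool_pos: [0.3654, 0.272, 0.0189]
tool_rot: [2.354, 2.08, -0.006]
contact_force: [-1.2, 0.2, 5.8]
opening: 0.0113
```

```bash
python3 -m jog '[[0,0,-4,0,0,0,255],[0,0,-8,0,0,0,255],[0,0,-10,0,0,0,255],[0,0,-10,0,0,0,255]]'; python3 r.py .626 -.200 .12 11.23
```

```text
t: 2.7
tool_pos: [0.369, 0.274, 0.1247]
tool_rot: [2.352, 2.078, 0.01]
contact_force: [1.0, -0.1, -0.1]
opening: 0.0114
t 2.7 [-43.87  31.34   0.53] [ 0.006 -0.002 -0.32 ]
```

```bash
python3 -m jog '[[-43.9,31.3,0.5,0,0,-0.32,255],[-43.9,31.3,0.5,0,0,-0.32,255],[-43.9,31.3,0.5,0,0,-0.32,255],[-43.9,31.3,0.5,0,0,-0.32,255],[-43.9,31.3,0.5,0,0,-0.32,255],[-43.9,31.3,0.5,0,0,-0.32,255],[-43.9,31.3,0.5,0,0,-0.32,255],[-43.9,31.3,0.5,0,0,-0.32,255]]'; python3 r.py .626 -.200 .10 11.23
```

```text
t: 3.37
tool_pos: [0.518, -0.0068, 0.1179]
tool_rot: [1.993, 2.427, 0.007]
contact_force: [1.0, 0.3, 0.0]
opening: 0.0115
t 3.37 [-21.06   6.83   1.78] [ 0.004 -0.002  0.   ]
```

```bash
python3 -m jog '[[-21.1,6.8,1.8,0,0,0,255],[-21.1,6.8,1.8,0,0,0,255],[-21.1,6.8,1.8,0,0,0,255],[-21.1,6.8,1.8,0,0,0,255],[-21.1,6.8,1.8,0,0,0,255],[-21.1,6.8,1.8,0,0,0,255],[-21.1,6.8,1.8,0,0,0,255],[-21.1,6.8,1.8,0,0,0,255]]'; python3 r.py .626 -.200 .023 11.23;python3 - <<'E'
from h import *
c,im=snap("wrist","w2.png",s=1)
E
```

```text
t: 4.03
tool_pos: [0.6248, -0.2007, 0.0975]
tool_rot: [-1.994, -2.425, -0.006]
contact_force: [0.3, 0.5, -1.2]
opening: 0.0111
t 4.03 [0.01 0.12 7.46] [ 0.002 -0.004 -0.002]
```

View pics/w2.png

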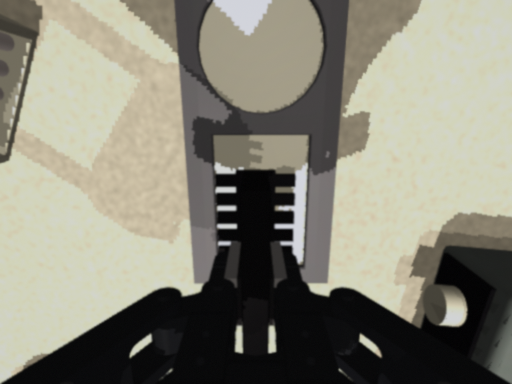

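The held comb, at columns 216–295, is centred over the rectangular pocket (215–308) and parallel to it. Lowering.

```bash
python3 -m jog '[[0,0.1,3,0,0,0,255],[0,0.1,5.5,0,0,0,255],[0,0.1,7,0,0,0,255],[0,0.1,7.4,0,0,0,255],[0,0.1,7.4,0,0,0,255],[0,0.1,7.4,0,0,0,255]]'; python3 r.py .626 -.200 .0215 11.23
```

```text
t: 4.58
tool_pos: [0.6256, -0.1983, 0.024]
tool_rot: [-1.991, -2.427, -0.006]
contact_force: [-0.3, -0.0, -0.1]
opening: 0.0115
t 4.58 [-0.18  0.01  0.25] [ 0.002 -0.004  0.001]
```

```bash
python3 -m jog '[[0,0,0.2,0,0,0,255],[0,0,0.25,0,0,0,255],[0,0,0.25,0,0,0,255]]'; python3 -m jog '[[0,0,0,0,0,0,150],[0,0,0,0,0,0,100],[0,0,0,0,0,0,0],[0,0,0,0,0,0,0],[0,0,0,0,0,0,0],[0,0,-2,0,0,0,0],[0,0,-6,0,0,0,0],[0,0,-10,0,0,0,0]]';python3 -m jog '[[0,0,-4,0,0,0,0],[0,0,-6,0,0,0,0],[0,0,-6,0,0,0,0]]'; python3 r.py .359 -.292 .13 11.23
python3 - <<'E'
from h import *
c,im=snap("wrist","w3.png",s=1)
E
```

```text
t: 4.83
tool_pos: [0.6257, -0.1981, 0.0218]
tool_rot: [-1.991, -2.428, -0.007]
contact_force: [0.1, 0.0, 0.5]
opening: 0.0113
t: 5.5
tool_pos: [0.6237, -0.1978, 0.1203]
tool_rot: [-1.988, -2.424, -0.004]
contact_force: [0.9, -0.2, 0.5]
opening: 0.0854
t: 5.75
tool_pos: [0.6274, -0.1997, 0.1887]
tool_rot: [1.989, 2.425, 0.01]
contact_force: [1.2, -0.9, 0.9]
opening: 0.0854
t 5.75 [ -3.8  -28.17   5.64] [0.008 0.    0.001]
```

View pics/w3.png

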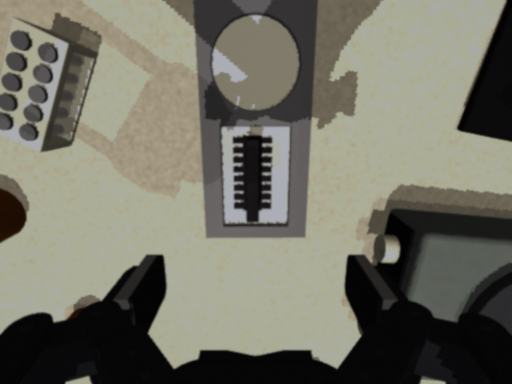

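The comb, at columns 233–272 and rows 133–221, stands upright and flat inside the pocket (221–289, 127–225). Next is the wide bottle.

```bash
python3 -m jog '[[-3.8,-28.2,5.6,0,0,0,0],[-3.8,-28.2,5.6,0,0,0,0],[-3.8,-28.2,5.6,0,0,0,0],[-3.8,-28.2,5.6,0,0,0,0],[-3.8,-28.2,5.6,0,0,0,0],[-3.8,-28.2,5.6,0,0,0,0],[-3.8,-28.2,5.6,0,0,0,0],[-3.8,-28.2,5.6,0,0,0,0]]';python3 -m jog '[[0,0,0,0,0,0,0],[0,0,0,0,0,0,0]]'; python3 r.py .358 -.292 .021 11.23
python3 - <<'E'
from h import *
c,im=snap("wrist","w4.png",s=1)
print(w2px(c,[[.359,-.292,.06]]))
E
```

```text
t: 6.47
tool_pos: [0.3508, -0.2906, 0.123]
tool_rot: [-1.993, -2.417, -0.007]
contact_force: [-0.6, -0.7, -0.7]
opening: 0.0853
t: 6.63
tool_pos: [0.3495, -0.2896, 0.121]
tool_rot: [-1.992, -2.414, -0.008]
contact_force: [0.2, 0.3, -0.4]
opening: 0.0859
t 6.63 [-0.52  0.83  9.99] [-0.004 -0.012 -0.005]
[[269.22013389 227.68865767]]
```

View pics/w4.png

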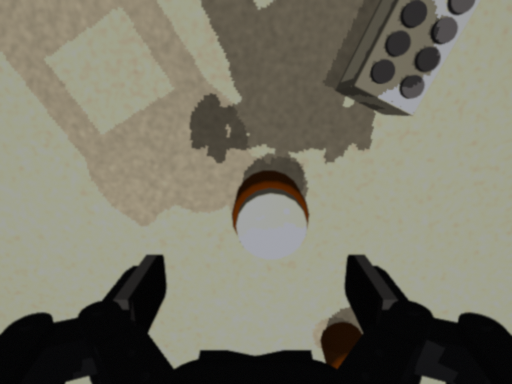

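The wide bottle's cap centre is at (272,226), about 2 mm from the prediction. Correcting laterally, then descending.

```bash
python3 -m jog '[[-0.5,1.1,0,0,-0.01,-0.005,0],[-0.5,1.1,0,0,-0.01,-0.005,0],[-0.5,1.1,2,0,-0.01,-0.005,0],[-0.5,1.1,3,0,-0.01,-0.005,0],[-0.5,1.1,3,0,-0.01,-0.005,0],[-0.5,1.1,3,0,-0.01,-0.005,0]]'; python3 r.py .361 -.291 .021 11.23
```

```text
t: 7.18
tool_pos: [0.3619, -0.2914, 0.0908]
tool_rot: [-1.988, -2.426, 0.002]
contact_force: [-0.6, 0.1, 0.1]
opening: 0.0854
t 7.18 [ 0.03 -0.05  6.98] [-0.004 -0.004  0.002]
```

```bash
python3 -m jog '[[0,0,2.5,0,0,0,0],[0,0,5,0,0,0,0],[0,0,6.5,0,0,0,0],[0,0,7,0,0,0,0],[0,0,7,0,0,0,0]]'; python3 -m jog '[[0,0,0,0,0,0,255],[0,0,0,0,0,0,255],[0,0,0,0,0,0,255],[0,0,0,0,0,0,255],[0,0,0,0,0,0,255],[0,0,0,0,0,0,255],[0,0,0,0,0,0,255],[0,0,0,0,0,0,255]]' 40;  python3 r.py .361 -.291 .021 11.23
```

```text
t: 7.6
tool_pos: [0.3611, -0.2906, 0.02]
tool_rot: [-1.986, -2.424, 0.001]
contact_force: [0.0, -0.5, 0.6]
opening: 0.0857
t: 8.27
tool_pos: [0.3621, -0.2919, 0.0221]
tool_rot: [-1.988, -2.427, 0.002]
contact_force: [-0.9, -0.1, 6.2]
opening: 0.0568
t 8.27 [ 0.11 -0.09  0.11] [-0.004 -0.003  0.002]
```

```bash
python3 -m jog '[[0,0,-4,0,0,0,255],[0,0,-8,0,0,0,255],[0,0,-11,0,0,0,255],[0,0,-11,0,0,0,255],[0,0,-11,0,0,0,255]]'; python3 r.py .6033 -.0864 .11 11.23
```

```text
t: 8.68
tool_pos: [0.3638, -0.2933, 0.1348]
tool_rot: [1.99, 2.429, -0.003]
contact_force: [0.7, -0.2, -2.6]
opening: 0.0564
t 8.68 [15.58 27.56  2.42] [-0.001  0.002  0.002]
```

```bash
python3 -m jog '[[15.6,27.5,1,0,0,0,255],[15.6,27.5,1,0,0,0,255],[15.6,27.5,1,0,0,0,255],[15.6,27.5,1,0,0,0,255],[15.6,27.5,1,0,0,0,255],[15.6,27.5,1,0,0,0,255],[15.6,27.5,1,0,0,0,255],[15.6,27.5,1,0,0,0,255]]';python3 -m jog '[[0,0,0,0,0,0,255],[0,0,0,0,0,0,255]]'; python3 r.py .6033 -.0864 .026 11.23
python3 - <<'E'
from h import *
c,im=snap("wrist","w5.png",s=1)
E
```

```text
t: 9.35
tool_pos: [0.6034, -0.0828, 0.1212]
tool_rot: [-1.987, -2.43, 0.004]
contact_force: [-0.6, -0.0, -1.0]
opening: 0.0565
t: 9.52
tool_pos: [0.6021, -0.0811, 0.1177]
tool_rot: [-1.98, -2.429, 0.008]
contact_force: [-1.0, -0.6, -2.4]
opening: 0.0568
t 9.52 [-0.57  0.09  9.17] [-0.009 -0.003  0.007]
```

View pics/w5.png

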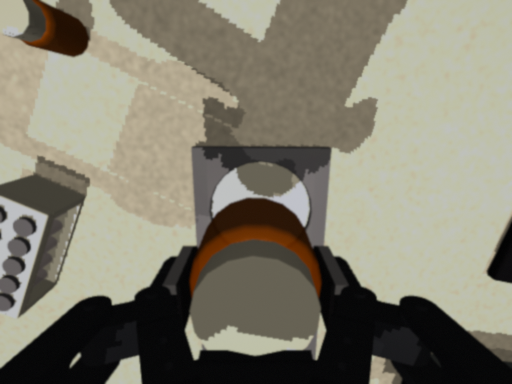

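The bottle is held upright and laterally centred over the round pocket (columns 211–310). Lowering it.

```bash
python3 -m jog '[[-0.5,0.1,0,0,0,0.005,255],[-0.5,0.1,2,0,0,0.005,255],[-0.5,0.1,4,0,0,0.005,255],[-0.5,0.1,6,0,0,0.005,255],[-0.5,0.1,7.5,0,0,0.005,255],[-0.5,0.1,8,0,0,0.005,255],[-0.5,0.1,8,0,0,0.005,255],[-0.5,0.1,8,0,0,0.005,255]]'; python3 r.py .6033 -.0864 .0255 11.23
```

```text
t: 10.23
tool_pos: [0.6025, -0.0877, 0.0384]
tool_rot: [-1.99, -2.422, 0.009]
contact_force: [0.4, -0.2, -2.2]
opening: 0.0566
t 10.23 [0.11 0.11 1.29] [-0.009 -0.002 -0.001]
```

```bash
python3 -m jog '[[0.1,0.1,0.5,-0.008,0,0,255],[0.1,0.1,0.9,-0.008,0,0,255],[0.1,0.1,1.2,-0.008,0,0,255],[0.1,0.1,1.3,-0.008,0,0,255],[0.1,0.1,1.3,-0.008,0,0,255]]'; python3 -m jog '[[0,0,0,0,0,0,255],[0,0,0,0,0,0,255]]'
```

```text
t: 10.65
tool_pos: [0.6032, -0.0865, 0.0254]
tool_rot: [-1.993, -2.426, -0.001]
contact_force: [-0.1, -0.6, -1.7]
opening: 0.0566
t: 10.82
tool_pos: [0.6033, -0.0864, 0.0255]
tool_rot: [-1.993, -2.426, -0.001]
contact_force: [-0.1, 0.1, -2.5]
opening: 0.0564
```

```bash
python3 -m jog '[[0,0,0.1,0,0,0,255],[0,0,0.1,0,0,0,255],[0,0,0.1,0,0,0,255]]';python3 -m jog '[[0,0,0.1,0,0,0,255],[0,0,0.1,0,0,0,255],[0,0,0.1,0,0,0,255]]'
```

```text
t: 11.07
tool_pos: [0.6036, -0.0865, 0.0252]
tool_rot: [-1.993, -2.426, -0.001]
contact_force: [-1.7, 1.1, 3.2]
opening: 0.0566
t: 11.32
tool_pos: [0.6036, -0.0865, 0.0251]
tool_rot: [-1.993, -2.426, -0.001]
contact_force: [-3.8, 1.1, 6.4]
opening: 0.0564
```

Contact with the floor: +6 N. Releasing and retreating, then working out the move to the rack.

```bash
python3 -m jog '[[0,0,-0.05,0,0,0,150],[0,0,-0.05,0,0,0,60],[0,0,-0.05,0,0,0,0],[0,0,-0.05,0,0,0,0],[0,0,-0.05,0,0,0,0],[0,0,-2,0,0,0,0],[0,0,-6,0,0,0,0],[0,0,-10,0,0,0,0]]';python3 -m jog '[[0,0,-4,0,0,0,0],[0,0,-4,0,0,0,0],[0,0,-4,0,0,0,0]]'; python3 r.py .4242 -.1481 .13 -13.76
python3 - <<'E'
from h import *
c,im=snap("wrist","w6.png",s=1)
E
```

```text
t: 11.98
tool_pos: [0.6019, -0.0862, 0.1238]
tool_rot: [-1.99, -2.422, 0.003]
contact_force: [1.3, -0.9, 0.1]
opening: 0.0852
t: 12.23
tool_pos: [0.6045, -0.0869, 0.168]
tool_rot: [1.994, 2.428, 0.002]
contact_force: [0.4, -0.1, -0.5]
opening: 0.0852
t 12.23 [ -2.5  -18.88   3.78] [ 0.001 -0.001  0.436]
```

View pics/w6.png

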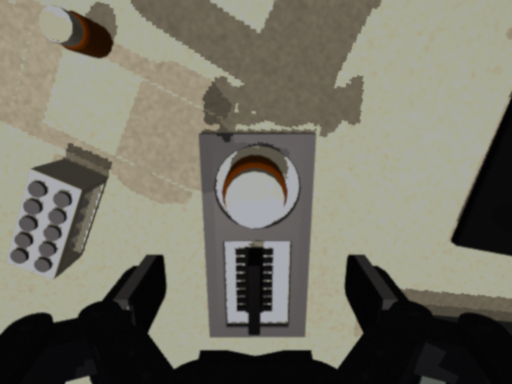

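The wide bottle, at (255,190), stands in its round pocket (216–299) and the comb is undisturbed. Next is the rack.

```bash
python3 -m jog '[[-2.5,-18.9,3.5,0,0,0.436,0],[-2.5,-18.9,3.5,0,0,0.436,0],[-2.5,-18.9,3.5,0,0,0.436,0],[-2.5,-18.9,3.5,0,0,0.436,0],[-2.5,-18.9,3.5,0,0,0.436,0],[-2.5,-18.9,3.5,0,0,0.436,0],[-2.5,-18.9,3.5,0,0,0.436,0]]';python3 -m jog '[[0,0,0,0,0,0,0],[0,0,0,0,0,0,0]]'; python3 r.py .4242 -.1481 .09 -13.76
python3 - <<'E'
from h import *
c,im=snap("wrist","w7.png",s=1)
a=np.radians(76.24);u=np.array([np.cos(a),np.sin(a)]);v=np.array([-u[1],u[0]]);b=np.array([.4242,-.1481])
print(w2px(c,[[*(b+s*.048*u+t*.022*v),.05] for s,t in((1,1),(1,-1),(-1,-1),(-1,1))]))
E
```

```text
t: 12.87
tool_pos: [0.42, -0.1472, 0.1279]
tool_rot: [-2.467, -1.932, 0.005]
contact_force: [0.2, 0.2, -0.2]
opening: 0.0851
t: 13.03
tool_pos: [0.4201, -0.1468, 0.1271]
tool_rot: [-2.466, -1.931, 0.005]
contact_force: [-0.3, -0.3, -1.1]
opening: 0.0854
t 13.03 [-0.04  0.46  3.71] [-0.01  -0.003 -0.002]
[[231.52553564 147.79155792]
 [295.39788393 147.68325284]
 [291.04054556 271.57597048]
 [234.6280376  271.42272727]]
```

View pics/w7.png

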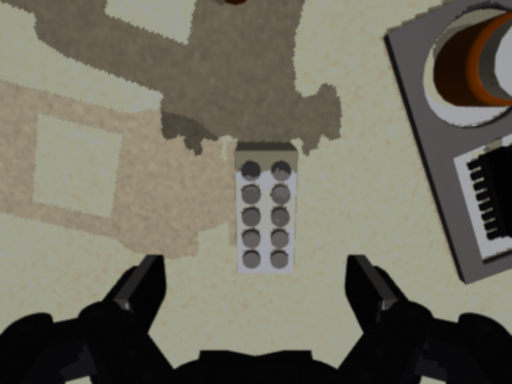

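The rack top is at columns 235–297, rows 150–273, about 1.5 mm from the prediction and aligned with the jaws.

```bash
python3 -m jog '[[0,0.6,0,-0.01,0,0,0],[0,0.6,3,-0.01,0,0,0],[0,0.6,6,-0.01,0,0,0],[0,0.6,8.5,-0.01,0,0,0],[0,0.6,10,-0.01,0,0,0],[0,0.6,10.5,-0.01,0,0,0],[0,0.6,10.5,-0.01,0,0,0],[0,0.6,10.5,-0.01,0,0,0]]'; python3 -m jog '[[0,0,0,0,0,0,255],[0,0,0,0,0,0,255],[0,0,0,0,0,0,255],[0,0,0,0,0,0,255],[0,0,0,0,0,0,255],[0,0,0,0,0,0,255],[0,0,0,0,0,0,255],[0,0,0,0,0,0,255]]' 50;  python3 r.py .4256 -.1481 .021 -13.76
```

```text
t: 13.75
tool_pos: [0.4264, -0.1479, 0.0231]
tool_rot: [-2.472, -1.938, -0.005]
contact_force: [0.6, -0.7, 1.0]
opening: 0.0856
t: 14.42
tool_pos: [0.4274, -0.1485, 0.0244]
tool_rot: [2.471, 1.937, 0.007]
contact_force: [-0.5, -0.3, 6.4]
opening: 0.0433
t 14.42 [-0.01 -0.19  0.34] [ 0.004 -0.002 -0.001]
```

```bash
python3 -m jog '[[0,0,-4,0,0,0,255],[0,0,-8,0,0,0,255],[0,0,-11,0,0,0,255],[0,0,-11,0,0,0,255],[0,0,-11,0,0,0,255]]'; python3 r.py .6297 .2211 .12 5.26
```

```text
t: 14.83
tool_pos: [0.4279, -0.1492, 0.1363]
tool_rot: [2.468, 1.935, 0.009]
contact_force: [-0.1, 0.3, -2.5]
opening: 0.0432
t 14.83 [40.78 10.74  1.76] [ 0.008  0.    -0.333]
```

```bash
python3 -m jog '[[40.8,10.7,0.5,0,0,-0.333,255],[40.8,10.7,0.5,0,0,-0.333,255],[40.8,10.7,0.5,0,0,-0.333,255],[40.8,10.7,0.5,0,0,-0.333,255],[40.8,10.7,0.5,0,0,-0.333,255],[40.8,10.7,0.5,0,0,-0.333,255],[40.8,10.7,0.5,0,0,-0.333,255],[40.8,10.7,0.5,0,0,-0.333,255]]'; python3 r.py .6297 .2211 .11 5.26
```

```text
t: 15.5
tool_pos: [0.5853, 0.1457, 0.1292]
tool_rot: [2.115, 2.319, 0.001]
contact_force: [1.4, -0.9, -1.0]
opening: 0.0433
t 15.5 [7.1  5.11 1.92] [0.002 0.002 0.001]
```

```bash
python3 -m jog '[[7.1,5.1,0,0,0,0,255],[7.1,5.1,0,0,0,0,255],[7.1,5.1,0.5,0,0,0,255],[7.1,5.1,1,0,0,0,255],[7.1,5.1,1,0,0,0,255],[7.1,5.1,1,0,0,0,255]]'; python3 r.py .6297 .2211 .035 5.26
python3 - <<'E'
from h import *
c,im=snap("wrist","w8.png",s=1)
E
```

```text
t: 16.0
tool_pos: [0.6276, 0.2197, 0.1164]
tool_rot: [2.117, 2.32, -0.006]
contact_force: [0.5, -0.1, -2.1]
opening: 0.0434
t 16.0 [0.15 0.24 8.14] [-0.003  0.003 -0.   ]
```

View pics/w8.png

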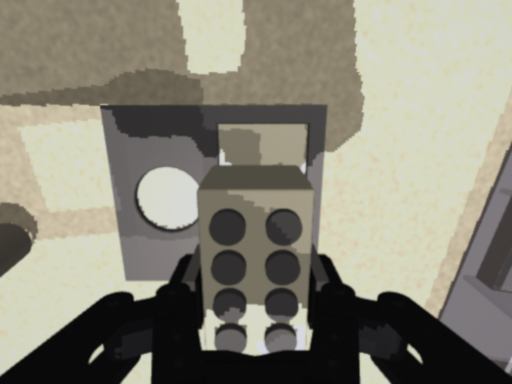

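The rack (centre column 256) is parallel to the pocket (218–307). It needs about 2.4 mm more along tool y, which matches the computed correction.

```bash
python3 -m jog '[[0.1,0.25,0,0,0,0,255],[0.1,0.25,3,0,0,0,255],[0.1,0.25,5.5,0,0,0,255],[0.1,0.25,7.5,0,0,0,255],[0.1,0.25,8,0,0,0,255],[0.1,0.25,8,0,0,0,255],[0.1,0.25,8,0,0,0,255]]'; python3 r.py .6297 .2211 .0275 5.26
```

```text
t: 16.63
tool_pos: [0.6312, 0.2202, 0.0387]
tool_rot: [2.117, 2.318, -0.002]
contact_force: [0.5, 0.1, -1.3]
opening: 0.0429
t 16.63 [ 0.1  -0.15  1.12] [ 0.001  0.002 -0.002]
```

```bash
python3 -m jog '[[0.1,-0.1,0.5,0,0,0,255],[0.1,-0.1,0.9,0,0,0,255],[0.1,-0.1,1.1,0,0,0,255],[0.1,-0.1,1.1,0,0,0,255],[0.1,-0.1,1.1,0,0,0,255]]'; python3 -m jog '[[0,0,0.1,0,0,0,255],[0,0,0.1,0,0,0,255],[0,0,0.1,0,0,0,255]]'
```

```text
t: 17.05
tool_pos: [0.6303, 0.2211, 0.0279]
tool_rot: [2.117, 2.318, -0.001]
contact_force: [0.0, 0.3, -2.6]
opening: 0.0433
t: 17.3
tool_pos: [0.6306, 0.2212, 0.0277]
tool_rot: [2.117, 2.318, -0.001]
contact_force: [-2.2, -2.2, 2.0]
opening: 0.0434
```

Contact with the floor (force sign flipped). Releasing.

```bash
python3 -m jog '[[0,0,0.05,0,0,0,255],[0,0,0,0,0,0,130],[0,0,0,0,0,0,0],[0,0,0,0,0,0,0],[0,0,0,0,0,0,0],[0,0,-2,0,0,0,0],[0,0,-6,0,0,0,0],[0,0,-10,0,0,0,0]]';python3 -m jog '[[0,0,-4,0,0,0,0],[0,0,-4,0,0,0,0],[0,0,-4,0,0,0,0]]'; python3 r.py .441 .013 .13 -5
python3 - <<'E'
from h import *
c,im=snap("wrist","w9.png",s=1)
E
```

```text
t: 17.97
tool_pos: [0.6287, 0.221, 0.1261]
tool_rot: [-2.119, -2.319, 0.007]
contact_force: [2.1, 0.4, -0.3]
opening: 0.0854
t: 18.22
tool_pos: [0.6312, 0.2217, 0.1708]
tool_rot: [2.116, 2.316, 0.003]
contact_force: [0.2, -0.1, 0.7]
opening: 0.0853
t 18.22 [-19.06 -20.85   4.02] [0.005 0.001 0.178]
```

View pics/w9.png

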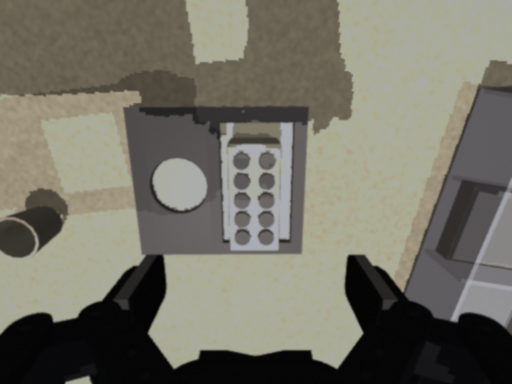

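The rack, top at columns 229–281 and rows 140–249, is in its pocket (221–293). For the slim bottle I'll turn the jaws 90° so they open clear of the rack.

```bash
python3 r.py .441 .013 .13 95.0; python3 r.py .441 .013 .13 95.5;python3 -c "
from h import *;print(get_obs()['q'])"
```

```text
t 18.27 [-19.03 -20.65   3.82] [-3.000e-03  1.000e-03 -1.568e+00]
t 18.27 [-19.03 -20.65   3.82] [1.000e-03 3.000e-03 1.565e+00]
[ 0.22762513  0.20182055  1.57201873 -0.00253561  1.36888984  0.13782282]
```

```bash
python3 -m jog '[[-19,-20.7,3,0,0,-1.568,0],[-19,-20.7,3,0,0,-1.568,0],[-19,-20.7,3,0,0,-1.568,0],[-19,-20.7,3,0,0,-1.568,0],[-19,-20.7,3,0,0,-1.568,0],[-19,-20.7,3,0,0,-1.568,0],[-19,-20.7,3,0,0,-1.568,0],[-19,-20.7,3,0,0,-1.568,0]]'; python3 r.py .441 .013 .13 95.0
```

```text
t: 18.93
tool_pos: [0.4349, 0.011, 0.1336]
tool_rot: [-0.755, -3.041, 0.01]
contact_force: [0.1, 0.9, -0.4]
opening: 0.0855
t 18.93 [-0.44  0.47  0.35] [-0.006 -0.009 -0.574]
```

```bash
python3 -m jog '[[-0.4,0.5,0,-0.006,-0.009,-0.574,0],[-0.4,0.5,0,-0.006,-0.009,-0.574,0],[-0.4,0.5,0,-0.006,-0.009,-0.574,0],[-0.4,0.5,0,-0.006,-0.009,-0.574,0],[-0.4,0.5,0,-0.006,-0.009,-0.574,0],[-0.4,0.5,0,-0.006,-0.009,-0.574,0],[-0.4,0.5,0,-0.006,-0.009,-0.574,0]]'; python3 r.py .441 .013 .022 95.0
python3 - <<'E'
from h import *
c,im=snap("wrist","w10.png",s=1)
print(w2px(c,[[.441,.013,.06]]))
E
```

```text
t: 19.52
tool_pos: [0.4397, 0.0136, 0.1316]
tool_rot: [0.133, -3.136, -0.001]
contact_force: [-1.0, 0.2, -0.9]
opening: 0.0852
t 19.52 [-0.16 -0.09 10.96] [ 0.001 -0.003 -0.002]
[[253.38295881 217.68235313]]
```

View pics/w10.png

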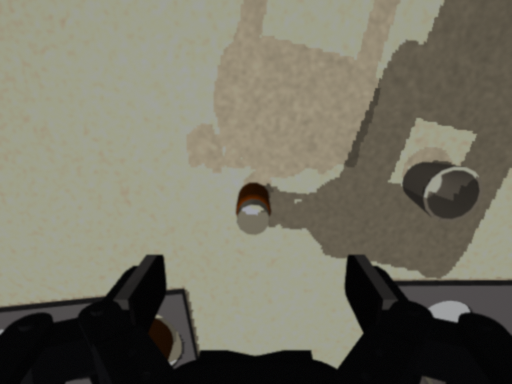

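The slim bottle's cap is at (253,219), matching the prediction. Descending and gripping.

```bash
python3 -m jog '[[-0.1,-0.1,3,0,0,0,0],[-0.1,-0.1,6,0,0,0,0],[-0.1,-0.1,9,0,0,0,0],[-0.1,-0.1,10.5,0,0,0,0],[-0.1,-0.1,10.9,0,0,0,0],[-0.1,-0.1,10.9,0,0,0,0],[-0.1,-0.1,10.9,0,0,0,0]]'; python3 -m jog '[[0,0,0,0,0,0,255],[0,0,0,0,0,0,255],[0,0,0,0,0,0,255],[0,0,0,0,0,0,255],[0,0,0,0,0,0,255],[0,0,0,0,0,0,255],[0,0,0,0,0,0,255],[0,0,0,0,0,0,255]]' 40; python3 -m jog '[[0,0,-4,0,0,0,255],[0,0,-8,0,0,0,255],[0,0,-10,0,0,0,255],[0,0,-10,0,0,0,255],[0,0,-10,0,0,0,255]]'; python3 r.py .5531 .214 .13 95.26
```

```text
t: 20.15
tool_pos: [0.4413, 0.0127, 0.0236]
tool_rot: [0.133, -3.137, -0.001]
contact_force: [0.4, -0.7, 0.3]
opening: 0.0853
t: 20.82
tool_pos: [0.4419, 0.0126, 0.0244]
tool_rot: [0.133, -3.138, -0.0]
contact_force: [-0.8, -0.7, 5.8]
opening: 0.0264
t: 21.23
tool_pos: [0.4426, 0.0125, 0.1253]
tool_rot: [-0.133, 3.137, -0.0]
contact_force: [-0.3, 0.1, -0.9]
opening: 0.0263
t 21.23 [-12.71  19.14  -0.45] [-0.     0.002 -0.007]
```

```bash
python3 -m jog '[[-12.7,19.1,-0.5,0,0,-0.007,255],[-12.7,19.1,-0.5,0,0,-0.007,255],[-12.7,19.1,-0.5,0,0,-0.007,255],[-12.7,19.1,-0.5,0,0,-0.007,255],[-12.7,19.1,-0.5,0,0,-0.007,255],[-12.7,19.1,-0.5,0,0,-0.007,255],[-12.7,19.1,-0.5,0,0,-0.007,255],[-12.7,19.1,-0.5,0,0,-0.007,255]]'; python3 -m jog '[[0,0,0,0,0,0,255],[0,0,0,0,0,0,255]]';python3 r.py .5531 .214 .035 95.26
python3 - <<'E'
from h import *
c,im=snap("wrist","w11.png",s=1)
E
```

```text
t: 21.9
tool_pos: [0.5515, 0.214, 0.1272]
tool_rot: [0.146, -3.135, 0.002]
contact_force: [1.0, -0.5, -0.8]
opening: 0.0268
t: 22.07
tool_pos: [0.5497, 0.2128, 0.1248]
tool_rot: [0.145, -3.13, 0.004]
contact_force: [0.1, 0.3, -1.0]
opening: 0.0268
t 22.07 [-0.42  0.11  8.98] [-0.002 -0.008  0.001]
```

View pics/w11.png

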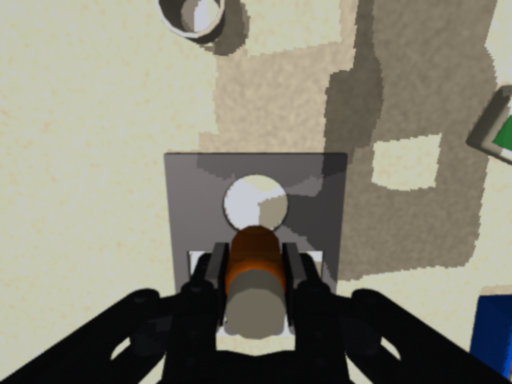

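The slim bottle is centred laterally (column 256) with the round pocket at (256,203). Lowering.

```bash
python3 -m jog '[[-0.4,0.1,0,0,-0.008,0,255],[-0.4,0.1,3,0,-0.008,0,255],[-0.4,0.1,6,0,-0.008,0,255],[-0.4,0.1,8,0,-0.008,0,255],[-0.4,0.1,9,0,-0.008,0,255],[-0.4,0.1,9,0,-0.008,0,255],[-0.4,0.1,9,0,-0.008,0,255]]'; python3 r.py .5531 .214 .028 95.26
```

```text
t: 22.7
tool_pos: [0.5536, 0.2136, 0.0357]
tool_rot: [-0.144, 3.137, -0.003]
contact_force: [0.3, -0.1, -0.1]
opening: 0.0264
t 22.7 [0.04 0.05 0.77] [-0.002  0.001 -0.   ]
```

```bash
python3 -m jog '[[0,0,0.4,0,0,0,255],[0,0,0.8,0,0,0,255],[0,0,0.8,0,0,0,255],[0,0,0.8,0,0,0,255]]'; python3 -m jog '[[0,0,0.1,0,0,0,255],[0,0,0.1,0,0,0,255],[0,0,0.1,0,0,0,255]]'
```

```text
t: 23.03
tool_pos: [0.5539, 0.2137, 0.0283]
tool_rot: [-0.144, 3.136, -0.003]
contact_force: [-0.3, 0.1, -0.6]
opening: 0.0266
t: 23.28
tool_pos: [0.5541, 0.2137, 0.0275]
tool_rot: [-0.144, 3.136, -0.003]
contact_force: [0.1, 0.3, -0.5]
opening: 0.0263
```

```bash
python3 -m jog '[[0,0,0.1,0,0,0,255],[0,0,0.1,0,0,0,255],[0,0,0.1,0,0,0,255]]'; python3 -m jog '[[0,0,0,0,0,0,170],[0,0,0,0,0,0,80],[0,0,0,0,0,0,0],[0,0,0,0,0,0,0],[0,0,0,0,0,0,0],[0,0,-2,0,0,0,0],[0,0,-6,0,0,0,0],[0,0,-10,0,0,0,0]]'; python3 -m jog '[[10,0,-8,0,0,0,0],[10,0,-8,0,0,0,0],[15,0,-8,0,0,0,0],[18,0,-8,0,0,0,0],[18,0,-8,0,0,0,0],[18,0,-8,0,0,0,0]]'
python3 - <<'E'
from h import *
c,t=snap("top","t2.png",crop=(130,110,440,270),s=2.5)
c,im=snap("side","s2.png",s=1.5)
E
```

```text
t: 23.53
tool_pos: [0.5543, 0.2138, 0.0275]
tool_rot: [-0.144, 3.136, -0.003]
contact_force: [-3.1, -1.2, 6.0]
opening: 0.0267
t: 24.2
tool_pos: [0.5521, 0.2134, 0.1261]
tool_rot: [0.144, -3.136, 0.005]
contact_force: [1.8, 0.6, 0.4]
opening: 0.0855
t: 24.7
tool_pos: [0.3693, 0.1972, 0.208]
tool_rot: [0.147, -3.138, 0.003]
contact_force: [0.7, -0.3, 0.2]
opening: 0.0856
```

The picture limit is reached, so the last check is numeric, from the top and side images.

```bash
cat > v.py <<'E'
from h import *
import pickle
C=pickle.load(open("cal0.pkl","rb"))
def ortho(im,c,z,x,y,n=120):
    g=np.stack(np.meshgrid(x+(np.arange(n)-n/2)/1000,y+(np.arange(n)-n/2)/1000,indexing="ij"),-1)
    p=w2px(c,np.c_[g.reshape(-1,2),np.full(n*n,z)]).reshape(n,n,2).astype(np.float32)
    return cv2.remap(im,p[...,0],p[...,1],cv2.INTER_LINEAR)
for cam,f in(("top","t2"),("side","s2")):
    im=cv2.imread(f"pics/raw_{f}.png"); old=cv2.imread(f"pics/raw_{cam}0.png"); c=C[cam]
    for k,(x,y,z) in dict(slim=(.5531,.214,.063),rack=(.6297,.2211,.055),wide=(.6033,-.0864,.063),comb=(.6248,-.1943,.043),mid=(.4585,-.4177,.06)).items():
        o=ortho(im,c,z,x,y); d=np.abs(o.astype(int)-ortho(old,c,z,x,y)).max(2)
        m=d>18; n,l,st,ce=cv2.connectedComponentsWithStats(m.astype(np.uint8))
        if n<2: print(cam,k,"unchanged, maxdiff",d.max()); continue
        i=1+st[1:,4].argmax(); (a,b),wh,an=cv2.minAreaRect(np.argwhere(l==i).astype(np.float32))
        print(cam,k,"changed blob centre off mm",round(a-60,1),round(b-60,1),"size",np.round(wh),"ang",round(an,1))
E
python3 v.py
python3 - <<'E'
import cv2,numpy as np
from h import *
import pickle
exec(open("v.py").read().split("for cam")[0])
# ascii maps, top view, rows +x up, 4mm cells : brightness
im=cv2.imread("pics/raw_t2.png");c=C["top"]
for x,y in((.5929,.2177),(.6154,-.1472)):
    o=ortho(im,c,.03,x,y,248); b=cv2.resize(o,(62,31),interpolation=cv2.INTER_AREA).astype(int)
    g=b.mean(2); print()
    for r in range(30,-1,-1): print("".join("#" if v<50 else "R" if rr>25 else "+" if v<112 else "." if v<138 else " " for v,rr in zip(g[r],b[r,:,2]-b[r,:,0])))
E
```

```text
top slim changed blob centre off mm 49.0 3.0 size [106.  20.] ang 90.0
top rack changed blob centre off mm -11.0 -2.3 size [ 45. 107.] ang 5.0
top wide changed blob centre off mm -13.8 11.3 size [68. 54.] ang 68.4
top comb changed blob centre off mm -9.1 6.6 size [41. 94.] ang 11.7
top mid unchanged, maxdiff 11
side slim changed blob centre off mm 1.5 -24.0 size [ 72. 115.] ang 90.0
side rack changed blob centre off mm -32.5 -23.5 size [55. 73.] ang 0.0
side wide changed blob centre off mm -21.9 -16.3 size [100.  64.] ang 23.4
side comb changed blob centre off mm -23.2 -9.1 size [62. 89.] ang 11.1
side mid unchanged, maxdiff 9

                                                              
                                                              
                                                              
                                                              
             ..................                               
            ..++++++++++++++++++++................            
            ..+++....+++++++++++++++++++++++++++++..          
            .++++.  .  
[... 2422 characters left out ...]
.+...++++++.
 ..+++.   ++##################+++++++. ..          .+++++++++.
 .++++.   .++++++++++#+######+++++++. ...          .++++++++..
 .++++....  ........++++++++++..++++.  ..          .++++++++. 
..+++++++++++........  ....... .++++.. .+..      ..+R++++++.  
..+++++++++++++++++++++........++++++.  .++++..++RR#+++++++.  
   .......++++++++++++++++++++++++++++.. ..+RRRRR++++++++++.  
            .......+++++++++++++++++++++.. .........++++++.   
                     .........++++++++++++++....++++++++++.   
                               .........+++++++++++++++++..   
                                          ........+++++++.    
                                                    .....
```

Run:
```python
from h import *
import pickle
c=pickle.load(open("cal0.pkl","rb"))["side"]; im=cv2.imread("pics/raw_s2.png").astype(int)
for X in ([.554,.214],[.6033,-.0864]):
    p=w2px(c,[[*X,.063],[*X,.003]]).round().astype(int); print(p)
    u,v=p.mean(0).astype(int)
    for r in range(v-24,v+25,2): print("".join("R" if q[2]-q[0]>25 else "#" if q.mean()<50 else "+" if q.mean()<112 else "." if q.mean()<138 else " " for q in im[r,u-36:u+36]))
```

```text
[[214 142]
 [215 157]]
####+.                                         ..                       
#++.                                       . .++++.                     
.                                         .+. .+++++++                  
+                                        .++++....+++++++..             
+.                                   .+++..  +++++.. .+++++++.          
+.                                 ..++++++++.   ++++... .+++++++       
.                                .+++++++++++++++.. .++++. . .+++.  .   
                              .+++++++++++++++++++++... .++++    .+++   
                           .+++++.      ++++++++++++++++....   ++++++++.
                        .++++++++.      +.+++++++++++++++++..+++++++++++
                     .+++++++++++++++++++..++..++++++++++++++++++++++.++
                  .++++++++++++++RR++++RR++....+.+.+++++++++++++++++.   
               .+++++++++++++++++RRRRRRRR++++++...+++++++++++++++++.  .+
            .++++++++++++++++++++RRRRRRRR++++++++++...+.++++++++..  .+++
           .++++++++++++++++++++++RRRRRRR+  .+++++++++.
[... 1895 characters left out ...]
RRRRRRRRRRRRRRRRR     ++++++++++++++++++++.
             +++++++++++.++RRRRRRRRRRRRRRRRRR+     ++++++++###++++++++++
           .+++++++++++++..+RRRRRRRRRRRRRRRR+      +++++++########++++++
            .++#+++++++++++..+RRRRRRRRRRRR+.     .++++++++#############+
               ..++#+++++++++.. .........      .++++++++.###############
                   ..++#+++++++++..... .....+++++++++++++###############
                       .+++#+++++++++++++++++++++++++  +################
                           .+++#+++++++++++++++++++   .#################
                               ..++#++++++++++++++.   +#++##############
                                   ..++#+++++++++++++..  .++.##++#######
```

Both bottles stand upright, caps on top, with a ring of pocket floor around their bases. Handing in.

```bash
python3 -c "
from station import *
print(get_obs()['t']);finish_job()"
```

```text
24.8
the job is handed in; nothing more can be done
```

Both kits are made up and the job is handed in at 24.8 s of the 112 s. I worked in the order asked: comb, wide bottle, rack, slim bottle. All four were released, and the gripper was then clear of everything.

**Comb and wide bottle (long tray):** the wrist pictures show the comb upright, flat and lengthwise in its rectangular pocket, and the wide bottle standing in its round pocket.

**Rack (broad tray):** the wrist picture and the last top image show it lengthwise inside its pocket.

**Slim bottle (broad tray):** I confirmed this one only from pixel maps, because the 16-picture viewing limit was reached. The side image shows it upright, cap up, inside its round pocket with floor visible around the base.

**Middle bottle:** unchanged between the first and last images in both fixed cameras.

- **Comb grip:** I made one sign slip, which put the grip about 6 mm off the bar's centre. I corrected for it when placing the comb.
- **Image-difference check:** it gave no usable positions for the placed items, because shadows and the bottles' sides merged into the changed areas. I relied on the brightness maps instead.
- **Forces:** readings at the end of each move stayed below about 8 N.

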